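# Put the loose wrench sockets back on their rail in order of size

### The job

The four loose wrench sockets belong on the socket rail, one on each clip, in order of size: the smallest on the clip next to the hanging eye, then rising to the largest at the far end. Stand each one drive hole down over its stud, seated fully down on the clip and upright, and leave all four standing there.

Things in the scene. Friction and masses are not known exactly. Their poses are not given: they have to be found in the camera images.
- socket_a_mid (a point): The smallest of the four loose steel wrench sockets: a plain steel cylinder 22 mm across and 36 mm high with a 14 mm hexagon opening in its top and a 13 mm square drive hole in its underside, flared to 19 mm at the mouth. It stands upright, drive end down, on the bench. This point is its centre, half-way up (18 mm above its underside); z points up along its axis. About 60 g.
- socket_b_mid (a point): The second smallest of the four loose steel wrench sockets: a plain steel cylinder 28 mm across and 39 mm high with a 19 mm hexagon opening in its top and a 13 mm square drive hole in its underside, flared to 19 mm at the mouth. It stands upright, drive end down, on the bench. This point is its centre, half-way up (19.5 mm above its underside); z points up along its axis. About 100 g.
- socket_c_mid (a point): The second largest of the four loose steel wrench sockets: a plain steel cylinder 34 mm across and 44 mm high with a 24 mm hexagon opening in its top and a 13 mm square drive hole in its underside, flared to 19 mm at the mouth. It stands upright, drive end down, on the bench. This point is its centre, half-way up (22 mm above its underside); z points up along its axis. About 160 g.
- socket_d_mid (a point): The largest of the four loose steel wrench sockets: a plain steel cylinder 40 mm across and 50 mm high with a 30 mm hexagon opening in its top and a 13 mm square drive hole in its underside, flared to 19 mm at the mouth. It stands upright, drive end down, on the bench. This point is its centre, half-way up (25 mm above its underside); z points up along its axis. About 250 g.
- clip_1_seat (a point): Clip at one end of the row on the socket rail: a dark steel plate (26 x 22 mm) with an upright steel stud, 10 mm thick at the foot, tapering to a blunt tip 17 mm above the plate; a socket's drive hole goes down over it. The point is on the stud's axis at the plate's upper face, 12 mm above the bench, where a seated socket rests. x: along the rail from clip_1 to clip_4, z up.
- clip_2_seat (a point): Clip between clip_1 and clip_3 on the socket rail: a dark steel plate (26 x 22 mm) with an upright steel stud, 10 mm thick at the foot, tapering to a blunt tip 17 mm above the plate; a socket's drive hole goes down over it. The point is on the stud's axis at the plate's upper face, 12 mm above the bench, where a seated socket rests. x: along the rail from clip_1 to clip_4, z up.
- clip_3_seat (a point): Clip between clip_2 and clip_4 on the socket rail: a dark steel plate (26 x 22 mm) with an upright steel stud, 10 mm thick at the foot, tapering to a blunt tip 17 mm above the plate; a socket's drive hole goes down over it. The point is on the stud's axis at the plate's upper face, 12 mm above the bench, where a seated socket rests. x: along the rail from clip_1 to clip_4, z up.
- clip_4_seat (a point): Clip at the other end of the row on the socket rail: a dark steel plate (26 x 22 mm) with an upright steel stud, 10 mm thick at the foot, tapering to a blunt tip 17 mm above the plate; a socket's drive hole goes down over it. The point is on the stud's axis at the plate's upper face, 12 mm above the bench, where a seated socket rests. x: along the rail from clip_1 to clip_4, z up.
- eye (a point): Middle of the hanging eye, 7 mm above the bench: a round hole of 18 mm in the flat black tab (28 x 30 mm, 7 mm thick) that sticks out of one end of the rail. It is beyond clip_1 in some starts and beyond clip_4 in others, 34 mm outside that clip; the other end has a solid black foot of the same size, without a hole.
- rail: Socket rail: a low aluminium channel 180 mm long, 30 mm wide (34 mm at the black end caps) and 10 mm high at most, held fast to the bench, carrying the four clips in a row about 46 mm apart. The origin is at bench level in the middle of the channel; x points along the rail from clip_1 towards clip_4, z up. With the end pieces (tab and foot) it is 234 mm long overall.

How it is judged:
By the outcome, as a careful person would: the job done as asked, in the order asked, and still so for the second after the job is handed in, with the robot touching nothing.
It also fails if it takes over 109 s, if anything falls off the work surface, if the arm or the gripper's body presses on something with over 40 N, if the wrist force passes 120 N, or if a joint passes its speed limit or range.

### The arm

A 7-joint arm with a two-finger parallel gripper is mounted at the origin on a cart in front of the work surface, level with it; the furniture and walls round the work are solid. World frame = base frame: x ahead of the robot, y to its left, z up, the work surface at z = 0. Lengths are in mm, angles in rad, forces in N, time in s.
With the tool pointing down it reaches from about 400 to 875 mm from the base axis. Payload 19.3 kg.
Tool frame: the origin (TCP) lies at the very end of the fingers, on their centre line; the grasp point (between the pads) lies 19 mm behind it (grip_point_offset is the z of the grasp point in the tool frame, in mm); z points along the fingers, x is the direction in which the jaws open and shut, and the axes are right-handed (so a half turn about z gives the same grasp; the last joint's range is limited). The gripper opens to 85 mm and grips with 20 to 120 N. Pads are 22 mm wide; open, the fingers measure 114 mm over their backs; the gripper's body (76 mm by 85 mm) begins 54 mm behind the grasp point. The pads swing forward as they close: fully open they stand 13 mm farther back than shut.
Start: joints at [-1.241, 0.521, -0.036, 1.599, 0.021, 1.021, -0.113], TCP at [243.289, 575.695, 231.291] pointing down, gripper open.
Joint ranges: [-2.91, 2.91], [-0.3, 2.13], [-1.5, 1.42], [0.17, 2.43], [-1.26, 4.41], [0.16, 1.93], [-2.52, 2.52]. Speed limits (rad/s): [1.89, 1.89, 2.39, 2.39, 3.01, 3.01, 3.01].

### API

Orientations are given as a 3x3 rotation matrix whose columns are the frame's x, y, z axes.
In Python, from workcell import movep, movel, goto_joints, open_gripper, clamp, wait, inverse_kinematics, read_state, camera, PlanningError, finish_job, grip_point_offset gives the robot as it stands. Calls block until the motion is done:
- movep(position, orientation): joint-space move of the TCP to a pose.
- movel(position, frame=None, max_speed=150, guard=None): straight line of the TCP; frame=None keeps the orientation; max_speed is the mean speed in mm/s. With guard (N) it stops when the force on the tool has changed by that much, and returns True; else False.
- goto_joints(angles): joint-space move.
- open_gripper() and clamp(): open the fingers fully, or close them until they stop; the grip force is fixed at half the most.
- wait(seconds).
- inverse_kinematics(position, orientation): joint angles nearest the present ones, or None.
- read_state(): the state.
- camera(name): name is "scene" or "top" or "wrist"; returns a dict with "image" (420x560x3 uint8, blue, green, red), "range_z" (420x560 float32, mm along the optical axis (not along the pixel's ray), 0 where there is no reading), "fx", "fy", "cx", "cy" (pixels), "cam_to_world" (4x4, takes a point from camera to world coordinates). Camera axes: x right, y up, looking along -z (the intrinsics and any distortion apply to the point x, -y, -z); pixel columns grow to the right and rows downward; lengths in mm; the calibration is good to about 2 mm. The wrist camera is an equidistant fisheye: a pixel r from the principal point sees the ray r / f radians off the axis. A picture is of the moment at which its call begins.
A pose or a line that the arm cannot do raises PlanningError and nothing moves.
- finish_job(): hands the job in, once; it reports no verdict.
The state is a dict: "time": time; "qpos": joint angles; "qvel": joint speeds; "joint_efforts": joint torques, N m; "eef_pos": TCP position; "tool_rot": TCP orientation; "ft_force": force on the tool from outside, world axes, zero at the start; "torque": the same for the moment, N m; "finger_gap": finger opening in mm.
Only numpy, scipy, OpenCV 4.12 (cv2) and the standard library are available. Lean on these libraries where they do the work, as an engineer would, in place of code of your own. Each camera call takes 0.05 s, during which the arm holds its last target.

## Working session

There is one attempt and no reset: what is moved stays moved. The work goes in short steps, each a Python script; the robot and the scene stay as the last script left them, time stands still between calls to the robot, and variables do not carry over. Pictures are saved under pics/ and viewed, and the job is handed in when it is done.

```bash
ls; mkdir -p pics
python3 - <<'E'
from workcell import *
import cv2
s=read_state();print(s['time'],s['eef_pos'],s['finger_gap'],s['ft_force'],grip_point_offset)
for n in("scene","top","wrist"):
    c=camera(n);cv2.imwrite(f'pics/{n}0.png',c['image']);print(n,c['fx'],c['fy'],c['cx'],c['cy'],c['cam_to_world'].round(3).tolist(),(c['range_z']>0).mean())
E
```

```text
pics
0.0 [243.15736454 575.38238631 230.72033156] 85.44134642111426 [-0.298927   0.4389473  0.0139514] -18.700000000000003
scene 398.8847174563212 398.8847174563212 280.9276879359836 211.13287682703276 [[0.634, 0.54, -0.553, 98.685], [-0.773, 0.423, -0.473, -372.656], [-0.021, 0.727, 0.686, 622.723], [0.0, 0.0, 0.0, 1.0]] 0.9959608843537415
top 492.92848288477916 492.92848288477916 279.26494733846147 212.2037833203328 [[-0.029, 0.981, -0.19, 392.011], [-1.0, -0.029, 0.003, 26.52], [-0.002, 0.19, 0.982, 861.67], [0.0, 0.0, 0.0, 1.0]] 0.996203231292517
wrist 325.19226210127806 325.19226210127806 284.9521338184035 206.59032887789817 [[0.389, -0.88, -0.271, 172.711], [0.921, 0.372, 0.115, 605.456], [-0.0, -0.294, 0.956, 373.024], [0.0, 0.0, 0.0, 1.0]] 0.9941454081632654
```

View pics/scene0.png

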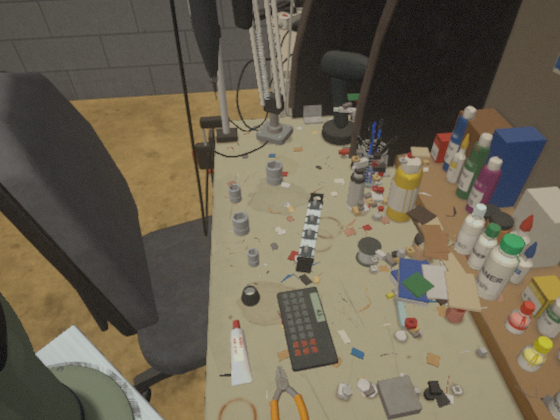

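View pics/top0.png

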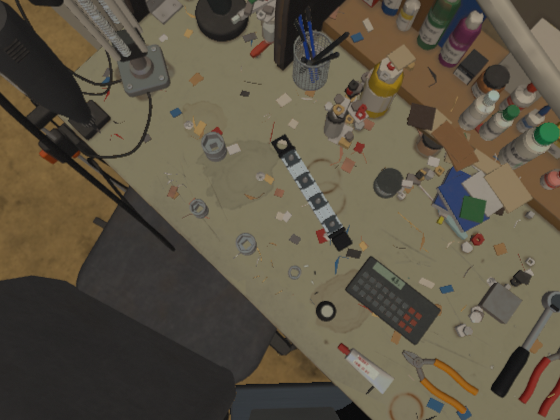

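View pics/wrist0.png

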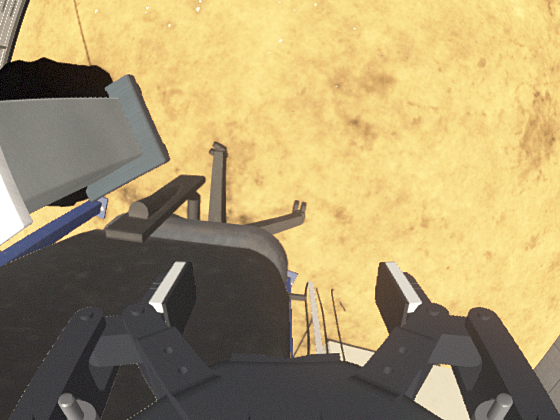

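Run:
```python
import cv2
a=cv2.imread('pics/top0.png');cv2.imwrite('pics/topc.png',cv2.resize(a[120:290,180:370],None,fx=4,fy=3.5*4/3.5*0.88,interpolation=cv2.INTER_CUBIC)[:600])
cv2.imwrite('pics/topc.png',cv2.resize(a[125:285,180:370],(760,600+0) if 0 else None,fx=3.7,fy=3.7,interpolation=cv2.INTER_CUBIC))
a=cv2.imread('pics/scene0.png');cv2.imwrite('pics/scenec.png',cv2.resize(a[150:290,200:350],None,fx=4,fy=4,interpolation=cv2.INTER_CUBIC))
```

```text
(no output)
```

View pics/topc.png

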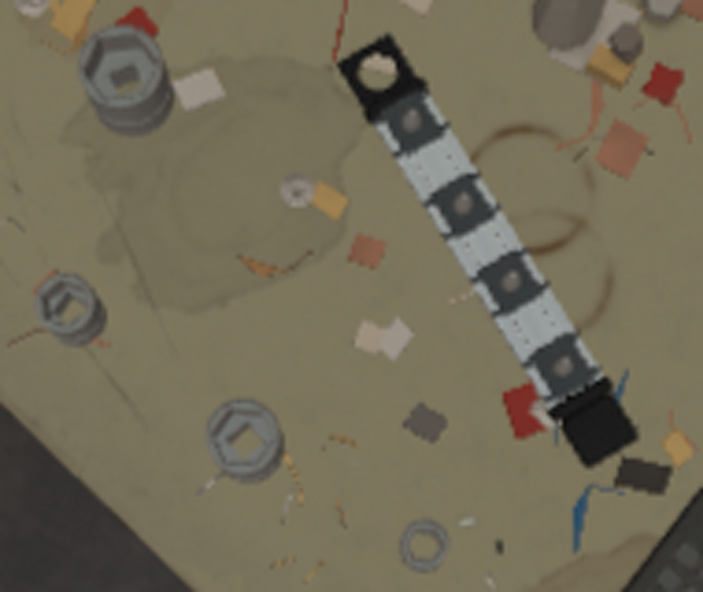

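View pics/scenec.png

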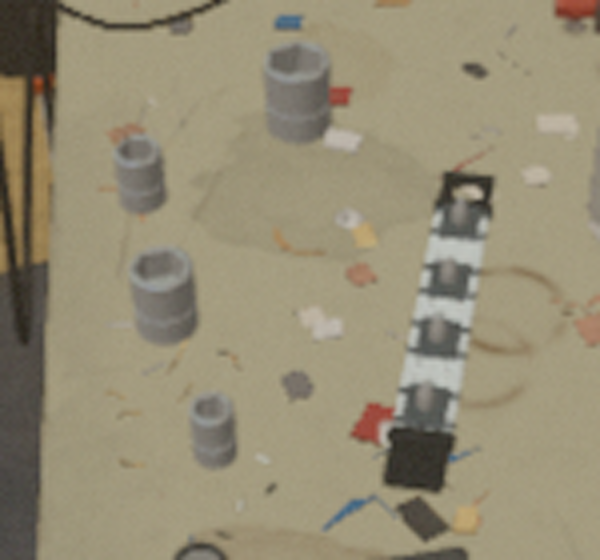

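```bash
cat > h.py <<'E'
import numpy as np,cv2
from workcell import *
def cloud(c):
    v,u=np.mgrid[0:420,0:560]; z=c['range_z'].astype(float)
    x=(u-c['cx'])/c['fx']*z; y=-(v-c['cy'])/c['fy']*z
    P=np.stack([x,y,-z],-1); M=c['cam_to_world']
    return P@M[:3,:3].T+M[:3,3]
def fish(c,u,v):
    dx=(np.asarray(u,float)-c['cx'])/c['fx'];dy=(np.asarray(v,float)-c['cy'])/c['fy']
    t=np.hypot(dx,dy);k=np.sin(t)/np.maximum(t,1e-9)
    d=np.stack([dx*k,-dy*k,-np.cos(t)],-1); M=c['cam_to_world']
    return M[:3,3],d@M[:3,:3].T
def ray(c,u,v):
    d=np.stack([(np.asarray(u,float)-c['cx'])/c['fx'],-(np.asarray(v,float)-c['cy'])/c['fy'],-np.ones_like(np.asarray(u,float))],-1);M=c['cam_to_world']
    return M[:3,3],d@M[:3,:3].T
def plane(o,d,z): 
    return o+d*((z-o[2])/d[...,2])[...,None]
def tri(o1,d1,o2,d2):
    d1=d1/np.linalg.norm(d1);d2=d2/np.linalg.norm(d2)
    A=np.stack([d1,-d2],1);s=np.linalg.lstsq(A,o2-o1,rcond=None)[0]
    p,q=o1+s[0]*d1,o2+s[1]*d2;return (p+q)/2,np.linalg.norm(p-q)
E
python3 - <<'E'
from h import *
np.set_printoptions(precision=1,suppress=True)
def show(c,name,seeds):
    W=cloud(c)
    for n,(u,v,r) in seeds.items():
        p=W[v-r:v+r+1,u-r:u+r+1].reshape(-1,3)
        zt=np.percentile(p[:,2],98); b=np.median(p[p[:,2]<8],0) if (p[:,2]<8).any() else None
        q=p[p[:,2]>zt-5]
        (cx,cy),rr=cv2.minEnclosingCircle(q[:,:2].astype(np.float32))
        print(name,n,'ztop',zt,'bench',b,'circ',np.array([cx,cy,rr]),len(q))
show(camera('top'),'top',dict(D=(214,146,18),B=(199,208,13),C=(246,243,15),A=(294,271,11)))
show(camera('scene'),'scn',dict(D=(274,172,16),B=(235,193,12),C=(241,223,14),A=(253,257,12)))
E
```

```text
top D ztop 51.20504517647328 bench [683.4 137.1   0.9] circ [542.7  83.8 161.3] 174
top B ztop 40.58983447110451 bench [569.5 165.2   0.5] circ [484.6  98.7 117.4] 112
top C ztop 45.95924723173732 bench [505.2  83.5   0.3] circ [452.8  59.6  69.2] 154
top A ztop 37.17292136373087 bench [453.9   1.2  -0. ] circ [425.6  11.5  36.7] 78
scn D ztop 50.68929509369705 bench [701.8 160.7   1.4] circ [ 390.4 -108.3  393.7] 82
scn B ztop 39.84370832795629 bench [581.6 179.6   1.1] circ [336.  -98.1 362.9] 61
scn C ztop 45.069395877781155 bench [517.4  98.9   0.8] circ [ 301.8 -136.5  311.5] 101
scn A ztop 36.65377495228726 bench [460.1  13.    0.7] circ [448.3   2.6  11.3] 67
```

Run:
```python
from h import *
np.set_printoptions(precision=1,suppress=True)
def show(c,name,seeds):
    W=cloud(c)
    for n,(u,v,r) in seeds.items():
        p=W[v-r:v+r+1,u-r:u+r+1].reshape(-1,3); p=p[p[:,2]<70]
        zt=np.percentile(p[:,2],98); q=p[p[:,2]>zt-4]
        (cx,cy),rr=cv2.minEnclosingCircle(q[:,:2].astype(np.float32))
        print(name,n,'ztop',zt,'circ',np.array([cx,cy,rr]),len(q))
t=camera('top');s=camera('scene')
show(t,'top',dict(D=(214,146,18),B=(199,208,13),C=(246,243,15),A=(294,271,11)))
show(s,'scn',dict(D=(274,172,16),B=(235,193,12),C=(241,223,14),A=(253,257,12)))
k=180+np.array([412,462,511,562,])/3.7; r=125+np.array([119,202,280,366])/3.7
print(k,r)
for z in(29,): print(plane(*ray(t,k,r),z))
e=(180+377/3.7,125+71/3.7);print('eye',plane(*ray(t,*map(np.array,e)),7.))
ks=200+np.array([463,450,438,427])/4;rs=150+np.array([197,258,316,387])/4
print('scene',plane(*ray(s,ks,rs),29))
for W,l in((cloud(t),zip(k,r)),(cloud(s),zip(ks,rs))):
    for a,b in l:
        a=int(round(a));b=int(round(b));p=W[b-7:b+8,a-7:a+8].reshape(-1,3);i=p[:,2]<70;p=p[i];q=p[p[:,2]>22]
        print(p[:,2].max(),q.mean(0),len(q))
```

```text
top D ztop 50.98868314890021 circ [674.6 135.9  20.2] 158
top B ztop 39.80372899796014 circ [565.8 163.3  14.3] 104
top C ztop 45.39820114356033 circ [500.2  82.2  17. ] 140
top A ztop 37.30382873275988 circ [449.7   1.4  11. ] 73
scn D ztop 50.44869272162144 circ [672.5 136.9  20.5] 70
scn B ztop 40.12829033455002 circ [562.9 164.4  13.9] 51
scn C ztop 44.708030943581285 circ [499.   83.8  18.1] 94
scn A ztop 36.43297436248503 circ [449.3   2.6  11.4] 61
[291.4 304.9 318.1 331.9] [157.2 179.6 200.7 223.9]
[[650.9  -0.3  29. ]
 [609.5 -22.5  29. ]
 [571.2 -43.9  29. ]
 [529.8 -65.7  29. ]]
eye [682.7  15.3   7. ]
scene [[655.6  -0.1  29. ]
 [611.4 -23.4  29. ]
 [572.5 -44.1  29. ]
 [529.8 -68.8  29. ]]
31.114824927130144 [653.4  -0.   25.3] 13
31.981440007230162 [612.3 -23.   25.7] 16
28.244568560735388 [573.4 -44.6  25.8] 16
30.078679856027634 [532.2 -67.2  25.9] 15
28.949970750346324 [652.3   1.3  25.3] 10
27.84909361440043 [610.9 -21.9  25. ] 12
29.222622289092328 [571.6 -43.8  26.1] 12
28.806566121196056 [530.  -65.9  25.9] 15
```

```bash
cat >> h.py <<'E'
def R(sgn=1,a=np.arctan2(67,121.6)):
    x=sgn*np.array([-np.sin(a),np.cos(a),0]);z=np.array([0,0,-1.]);return np.stack([x,np.cross(z,x),z],1)
E
python3 - <<'E'
from h import *
np.set_printoptions(precision=2,suppress=True)
for s in(1,-1):
    for p in((591.5,-33,160),(674,136,30),(564,164,30),(450,2,30),(652,0,30),(530,-66,30)):
        print(s,p,inverse_kinematics(p,R(s)))
E
```

```text
1 (591.5, -33, 160) [-0.05  0.55  0.    1.76 -0.    0.83  2.03]
1 (674, 136, 30) [-0.18  0.86 -0.17  1.53  0.19  0.76  1.64]
1 (564, 164, 30) [-0.27  0.74 -0.16  1.82  0.2   0.59  1.52]
1 (450, 2, 30) [-0.02  0.61 -0.15  2.18  0.24  0.36  1.71]
1 (652, 0, 30) [ 0.01  0.81 -0.16  1.64  0.18  0.7   1.84]
1 (530, -66, 30) [ 0.11  0.69 -0.13  1.97  0.18  0.5   1.93]
-1 (591.5, -33, 160) [-0.5   0.67  0.7   1.78 -0.53  0.89 -0.63]
-1 (674, 136, 30) [-0.56  0.92  0.46  1.56 -0.52  0.79 -0.95]
-1 (564, 164, 30) [-0.67  0.8   0.43  1.85 -0.54  0.61 -0.98]
-1 (450, 2, 30) [-0.39  0.65  0.34  2.2  -0.58  0.38 -0.64]
-1 (652, 0, 30) [-0.43  0.9   0.55  1.67 -0.64  0.76 -0.64]
-1 (530, -66, 30) [-0.31  0.75  0.46  1.99 -0.63  0.54 -0.47]
```

Run:
```python
from h import *
for n in('top','scene'):
    p=cloud(camera(n)).reshape(-1,3);r=np.hypot(p[:,0],p[:,1])
    q=p[(p[:,2]>60)&(p[:,2]<700)&(r<900)&(p[:,0]>100)]
    H={}
    for a in q: 
        k=(int(a[0]//80*80),int(a[1]//80*80));H.setdefault(k,[]).append(a[2])
    print(n,[(k,len(v),int(min(v)),int(max(v))) for k,v in sorted(H.items()) if len(v)>5])
```

```text
top [((160, 80), 30, 60, 120), ((240, 80), 725, 60, 152), ((240, 160), 2807, 60, 239), ((240, 240), 5312, 60, 313), ((240, 320), 981, 201, 314), ((320, 240), 820, 60, 199), ((320, 320), 4016, 60, 276), ((320, 400), 664, 60, 184), ((400, 400), 643, 60, 129), ((480, -400), 573, 73, 85), ((480, -320), 1249, 60, 85), ((480, 160), 1441, 61, 520), ((560, -480), 231, 60, 90), ((560, -400), 2159, 60, 170), ((560, -320), 1839, 60, 85), ((560, -240), 95, 60, 77), ((560, 240), 3845, 229, 475), ((640, -480), 359, 60, 128), ((640, -400), 1403, 60, 168), ((640, -320), 1671, 60, 152), ((640, -240), 675, 60, 84), ((640, -160), 375, 60, 154), ((640, -80), 544, 60, 168), ((640, 240), 1672, 185, 476), ((720, -480), 416, 60, 159), ((720, -400), 1780, 60, 159), ((720, -320), 230, 60, 77), ((720, -240), 718, 60, 173), ((720, -160), 1474, 60, 172), ((720, -80), 372, 60, 158), ((720, 240), 932, 128, 322), ((720, 320), 20, 308, 318), ((800, -480), 12, 153, 158), ((800, -400), 191, 71, 158), ((800, -320), 2516, 60, 185), ((800, -240), 334, 61, 166), ((800, -160), 73, 117, 148), ((800, -80), 1608, 60, 203), ((
[... 955 characters left out ...]
, 1192, 60, 150), ((640, -240), 435, 60, 84), ((640, -160), 443, 60, 153), ((640, -80), 380, 60, 167), ((640, 240), 518, 188, 400), ((720, -480), 1326, 60, 158), ((720, -400), 1695, 61, 158), ((720, -320), 49, 65, 77), ((720, -240), 787, 60, 173), ((720, -160), 917, 60, 172), ((720, -80), 188, 64, 157), ((720, 240), 919, 130, 366), ((720, 320), 524, 60, 360), ((800, -480), 8, 155, 157), ((800, -400), 94, 72, 157), ((800, -320), 2685, 60, 208), ((800, -240), 129, 63, 169), ((800, -160), 42, 119, 148), ((800, -80), 3993, 60, 395), ((800, 0), 1147, 60, 372), ((800, 80), 25, 131, 139), ((800, 160), 21, 102, 352), ((800, 240), 1922, 60, 363), ((880, -80), 1675, 60, 393), ((880, 0), 62, 101, 223)]
```

Run:
```python
from h import *
np.set_printoptions(precision=0,suppress=True)
t=cloud(camera('top'));s=cloud(camera('scene'))
a=cv2.imread('pics/top0.png')[0:270,0:300];cv2.imwrite('pics/topl.png',cv2.resize(a,None,fx=2.2,fy=2.2))
def f(W,pts):
    for u,v in pts:
        p=W[v-4:v+5,u-4:u+5].reshape(-1,3);p=p[p[:,2]<840];print((u,v),p[p[:,2].argmax()])
print('top');f(t,[(10,105),(40,130),(80,165),(120,200),(150,225),(170,245),(60,75),(20,30),(60,120),(90,120),(70,145),(110,20),(135,55),(140,75),(105,220),(50,300),(180,330),(250,350)])
print('scene');f(s,[(175,20),(180,60),(187,120),(195,160),(200,200),(205,230),(205,40),(215,80),(210,123),(205,155),(240,10),(270,70),(270,110),(225,130),(50,150),(100,200),(150,300),(190,300)])
```

```text
top
(10, 105) [548. 229. 512.]
(40, 130) [542. 224. 475.]
(80, 165) [534. 220. 402.]
(120, 200) [526. 217. 293.]
(150, 225) [517. 216. 163.]
(170, 245) [511. 221.  15.]
(60, 75) [640. 253. 387.]
(20, 30) [644. 254. 464.]
(60, 120) [629. 284. 294.]
(90, 120) [639. 268. 267.]
(70, 145) [691. 386.  23.]
(110, 20) [800. 263. 224.]
(135, 55) [819. 263. 107.]
(140, 75) [819. 264.  35.]
(105, 220) [ 589.  411. -238.]
(50, 300) [409. 415.  32.]
(180, 330) [ 349.  239. -224.]
(250, 350) [ 303.   96. -225.]
scene
(175, 20) [  99. -373.  623.]
(180, 60) [528. 220. 340.]
(187, 120) [518. 219. 225.]
(195, 160) [  99. -373.  623.]
(200, 200) [  99. -373.  623.]
(205, 230) [  99. -373.  623.]
(205, 40) [  99. -373.  623.]
(215, 80) [640. 271. 247.]
(210, 123) [748. 432.  35.]
(205, 155) [652. 352.   8.]
(240, 10) [  99. -373.  623.]
(270, 70) [  99. -373.  623.]
(270, 110) [821. 258. 102.]
(225, 130) [734. 355.  48.]
(50, 150) [264. 247. 275.]
(100, 200) [304. 266. 120.]
(150, 300) [263. 112. -17.]
(190, 300) [ 376.  181. -224.]
```

View pics/topl.png

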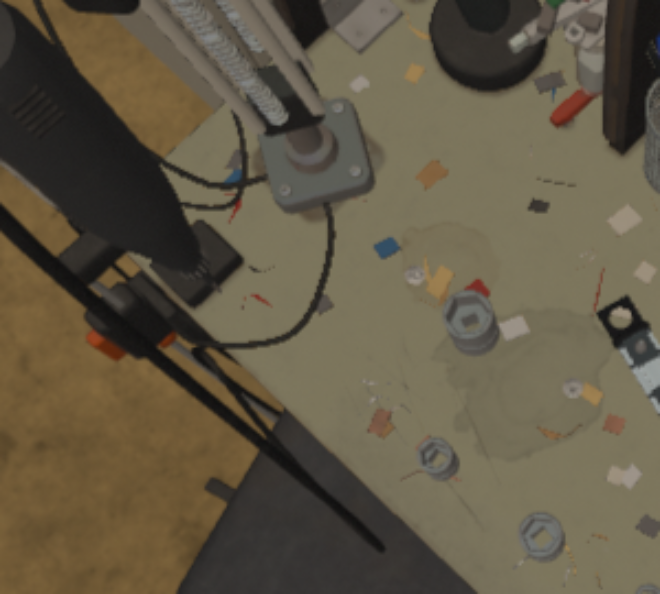

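Run:
```python
from h import *
np.set_printoptions(precision=1,suppress=True)
P=np.concatenate([cloud(camera(n)).reshape(-1,3) for n in('top','scene')])
r=np.hypot(P[:,0],P[:,1])
for z in range(40,640,60):
    q=P[(P[:,2]>z)&(P[:,2]<z+60)&(P[:,0]>430)&(P[:,0]<800)&(P[:,1]>100)]
    m=q[(q[:,0]>560)] ; po=q[q[:,0]<=560]
    print(z,'mic',len(m),m[:,:2].min(0) if len(m) else '',m[:,:2].max(0) if len(m) else '','pole',len(po),po[:,:2].min(0) if len(po) else '',po[:,:2].max(0) if len(po) else '')
for y in range(0,560,60):
    q=P[(P[:,1]>y)&(P[:,1]<y+60)&(P[:,0]<470)&(P[:,2]>-150)&(P[:,2]<600)&(P[:,0]>110)]
    if len(q): print('chair y',y,'x',q[:,0].min(),q[:,0].max(),'z',q[:,2].max(), 'z>200 x',q[q[:,2]>200][:,0].min(initial=999),q[q[:,2]>200][:,0].max(initial=-999))
s=read_state();M=camera('wrist')['cam_to_world'];print(s['tool_rot'].T@(M[:3,3]-s['eef_pos']),s['tool_rot'],s['tool_rot'].T@M[:3,:3])
```

```text
40 mic 527 [563.3 115.7] [746.3 373.5] pole 465 [430.  100.1] [560.  475.6]
100 mic 266 [728.3 256.6] [800.  374.3] pole 167 [430.2 216.5] [519.9 477.2]
160 mic 499 [642.2 258.8] [800.  373.3] pole 168 [513.2 216.1] [523.4 224.3]
220 mic 1167 [629.2 261.9] [800.  364.3] pole 209 [515.4 216.3] [527.9 226.3]
280 mic 1917 [619.3 253.1] [799.2 360.4] pole 266 [520.3 217.2] [531.7 227.5]
340 mic 2767 [617.3 251.5] [800. 331.] pole 343 [524.4 218.2] [536.3 228. ]
400 mic 2265 [618.8 251.1] [668.1 301.6] pole 396 [530.  220.1] [543.3 229.7]
460 mic 699 [623.9 252.9] [668.8 268.5] pole 508 [538.1 223. ] [555.1 235.1]
520 mic 0   pole 1 [552.6 229.6] [552.6 229.6]
580 mic 0   pole 0  
chair y 0 x 110.01798424514405 469.96477530129164 z 38.468541592717656 z>200 x 999.0 -999.0
chair y 60 x 110.05946120449711 469.95746465368876 z 113.2837237396605 z>200 x 999.0 -999.0
chair y 120 x 110.0532019406208 469.99352286718835 z 292.21589646348235 z>200 x 161.1593402576101 237.6043499217546
chair y 180 x 158.0184547571891 339.61591298874777 z 326.7263500970921 z>200 x 158.0184547571891 275.8543277844638
chair y 240 x 215.98154996004973 372.95944179425885 z 338.69877544055106 z>200 x 215.98154996004973 308.7600352181295
chair y 300 x 206.87244231513642 406.4563102174749 z 339.2621069079843 z>200 x 248.23051603302537 341.4341472585749
chair y 360 x 206.37295967361473 440.26193821362284 z 340.6384404791747 z>200 x 273.9420559665633 371.4670309112011
chair y 420 x 313.42874692942956 460.5631528448761 z 328.22652026032534 z>200 x 313.42874692942956 412.4808607877028
chair y 480 x 318.99336780201435 329.73123393956575 z 316.9025445889203 z>200 x 318.99336780201435 329.73123393956575
[   0.1  -76.6 -142.2] [[ 0.4  0.9 -0. ]
 [ 0.9 -0.4 -0. ]
 [-0.  -0.  -1. ]] [[ 1.  -0.  -0. ]
 [-0.  -1.  -0.3]
 [-0.   0.3 -1. ]]
```

Run:
```python
from h import *
np.set_printoptions(precision=2,suppress=True)
s=read_state();Rs=s['tool_rot']
print(inverse_kinematics([243,575,470],Rs))
for r in(420,460):
  for z in(420,470):
    for a in(67,40,10,-5):
        t=np.radians(a);print(r,z,a,[inverse_kinematics([r*np.cos(t),r*np.sin(t),z],Q) for Q in(Rs,R(1))])
```

```text
[-1.25  0.39 -0.02  1.21  0.01  1.54 -0.1 ]
420 420 67 [array([-1.26,  0.02, -0.05,  1.8 ,  0.  ,  1.33, -0.14]), array([-1.08,  0.02, -0.24,  1.79,  0.01,  1.33,  0.76])]
420 420 40 [array([-0.91,  0.01,  0.07,  1.8 , -0.  ,  1.33,  0.33]), array([-0.75,  0.02, -0.09,  1.8 ,  0.  ,  1.33,  1.23])]
420 420 10 [array([-0.67,  0.  ,  0.36,  1.82, -0.  ,  1.33,  0.86]), array([-0.53,  0.01,  0.21,  1.81, -0.  ,  1.33,  1.76])]
420 420 -5 [array([-0.62, -0.01,  0.57,  1.82,  0.  ,  1.33,  1.12]), array([-0.53, -0.  ,  0.48,  1.82,  0.  ,  1.33,  2.02])]
420 470 67 [array([-1.26, -0.  , -0.05,  1.7 , -0.  ,  1.45, -0.14]), array([-1.09,  0.01, -0.22,  1.69,  0.  ,  1.45,  0.76])]
420 470 40 [array([-0.92, -0.01,  0.08,  1.7 ,  0.  ,  1.45,  0.33]), array([-0.77, -0.  , -0.07,  1.7 , -0.  ,  1.45,  1.24])]
420 470 10 [array([-0.7 , -0.02,  0.38,  1.71,  0.01,  1.45,  0.85]), array([-0.56, -0.01,  0.24,  1.71,  0.  ,  1.45,  1.76])]
420 470 -5 [array([-0.65, -0.03,  0.58,  1.72,  0.02,  1.45,  1.1 ]), array([-0.58, -0.03,  0.51,  1.72,  0.01,  1.45,  2.01])]
460 420 67 [array([-1.26,  0.09,
[... 291 characters left out ...]
), array([-0.47,  0.09,  0.18,  1.73, -0.02,  1.33,  1.79])]
460 420 -5 [array([-0.56,  0.09,  0.57,  1.74, -0.05,  1.33,  1.19]), array([-0.46,  0.09,  0.45,  1.74, -0.04,  1.33,  2.08])]
460 470 67 [array([-1.26,  0.07, -0.04,  1.62,  0.  ,  1.45, -0.13]), array([-1.08,  0.08, -0.23,  1.61,  0.02,  1.45,  0.76])]
460 470 40 [array([-0.89,  0.07,  0.07,  1.62, -0.  ,  1.45,  0.35]), array([-0.74,  0.08, -0.09,  1.62,  0.01,  1.45,  1.24])]
460 470 10 [array([-0.65,  0.07,  0.37,  1.63, -0.02,  1.45,  0.9 ]), array([-0.5 ,  0.07,  0.21,  1.63, -0.01,  1.45,  1.79])]
460 470 -5 [array([-0.6 ,  0.07,  0.6 ,  1.64, -0.04,  1.45,  1.18]), array([-0.5 ,  0.07,  0.49,  1.64, -0.03,  1.45,  2.07])]
```

Run:
```python
from h import *
np.set_printoptions(precision=0,suppress=True)
P=np.concatenate([cloud(camera(n)).reshape(-1,3) for n in('top','scene')])
P=P[P[:,2]<600]
for n,c in dict(k1=(652.5,.5),k2=(611,-22.5),k3=(572,-44),k4=(530.5,-66.5)).items():
    d=P[:,:2]-c
    a=d@[.876,.483];b=d@[.483,-.876]   # b: away side (+x,-y)
    for lo,hi in((16,60),(60,500)):
        for side in(1,-1):
            m=(P[:,2]>lo)&(P[:,2]<hi)&(abs(a)<60)&(b*side>18)&(b*side<140)
            q=P[m];o=np.argsort(b[m]*side)[:400]
            if m.sum(): 
                i=o[min(3,len(o)-1)];print(n,(lo,hi),side,m.sum(),'nearest b',(b[m]*side)[i],'a',a[m][i],'pt',q[i],'min b for |a|<20',(b*side)[m&(abs(a)<20)].min(initial=999))
```

```text
k1 (16, 60) 1 1000 nearest b 69.37346234497328 a 1.4504480617340643 pt [687. -60.  52.] min b for |a|<20 68.81656151963789
k1 (60, 500) 1 2337 nearest b 68.65178106949722 a -8.666254751213676 pt [678. -64. 152.] min b for |a|<20 68.04281105165515
k2 (16, 60) 1 972 nearest b 69.26996234497327 a 48.913448061734066 pt [687. -60.  52.] min b for |a|<20 83.1625798258237
k2 (16, 60) -1 174 nearest b 129.1191786075645 a -41.15387277047789 pt [513.  71.  43.] min b for |a|<20 999.0
k2 (60, 500) 1 1691 nearest b 68.54828106949722 a 38.79674524878632 pt [678. -64. 152.] min b for |a|<20 91.11595095366322
k3 (16, 60) 1 1096 nearest b 86.5672629950295 a 59.85211451541131 pt [666. -91.  26.] min b for |a|<20 106.28232129506114
k3 (16, 60) -1 194 nearest b 129.11617860756448 a 3.394627229522115 pt [513.  71.  43.] min b for |a|<20 128.51245466807694
k4 (16, 60) 1 1014 nearest b 99.94836516772949 a 21.524558055991005 pt [ 598. -144.   38.] min b for |a|<20 98.41745943633113
k4 (16, 60) -1 434 nearest b 88.5841603695141 a -36.23215175471756 pt [456.  -6.  33.] min b for |a|<20 999.0
```

```bash
cat >> h.py <<'E'
def RL(a,phi):
    c,s=np.cos(phi),np.sin(phi);return R(1,a)@np.array([[1,0,0],[0,c,-s],[0,s,c]])
E
python3 - <<'E'
from h import *
np.set_printoptions(precision=2,suppress=True)
L=np.array([46,-54])/71
for deg in(15,22):
  for sg in(1,-1):
    for ad in range(-180,180,15):
        a=np.radians(ad);phi=sg*np.radians(deg)
        y=np.array([np.cos(a),np.sin(a)])*sg
        if y@L<.75: continue
        q=inverse_kinematics([564,164,40],RL(a,phi))
        if q is None: q=inverse_kinematics([564,164,60],RL(a,phi))
        p=[inverse_kinematics([611,-22.5,40],RL(np.arctan2(67,121.6)+k*np.pi,phi)) for k in(0,1)]
        print(deg*sg,ad,round(y@L,2),q,'place',p)
E
```

```text
15 -90 0.76 [-0.25  0.72  0.02  1.88 -0.53  0.54  0.22] place [array([-0.06,  0.85, -0.08,  1.54,  0.19,  1.  ,  1.83]), array([-0.15,  0.71,  0.22,  1.96, -0.86,  0.36, -0.27])]
15 -75 0.9 [-0.24  0.75  0.    1.82 -0.46  0.63  0.4 ] place [array([-0.06,  0.85, -0.08,  1.54,  0.19,  1.  ,  1.83]), array([-0.15,  0.71,  0.22,  1.96, -0.86,  0.36, -0.27])]
15 -60 0.98 [-0.24  0.77 -0.01  1.76 -0.38  0.72  0.58] place [array([-0.06,  0.85, -0.08,  1.54,  0.19,  1.  ,  1.83]), array([-0.15,  0.71,  0.22,  1.96, -0.86,  0.36, -0.27])]
15 -45 1.0 [-0.24  0.79 -0.02  1.7  -0.29  0.8   0.75] place [array([-0.06,  0.85, -0.08,  1.54,  0.19,  1.  ,  1.83]), array([-0.15,  0.71,  0.22,  1.96, -0.86,  0.36, -0.27])]
15 -30 0.94 [-0.25  0.81 -0.05  1.66 -0.2   0.87  0.91] place [array([-0.06,  0.85, -0.08,  1.54,  0.19,  1.  ,  1.83]), array([-0.15,  0.71,  0.22,  1.96, -0.86,  0.36, -0.27])]
15 -15 0.82 [-0.27  0.82 -0.05  1.62 -0.13  0.92  1.08] place [array([-0.06,  0.85, -0.08,  1.54,  0.19,  1.  ,  1.83]), array([-0.15,  0.71,  0.22,  1.96, -0.86,  0.36, -0.27])]
-15 90 0.76 [ 0.54  1.14 -1.
[... 2497 characters left out ...]
7  1.    0.8   1.75 -1.13  1.19 -1.93] place [array([ 0.44,  0.74, -0.54,  2.02,  0.86,  0.19,  1.34]), array([-0.49,  1.04,  0.66,  1.47, -0.41,  1.16, -0.84])]
-22 135 1.0 [-0.77  1.15  1.01  1.67 -1.19  1.4  -1.68] place [array([ 0.44,  0.74, -0.54,  2.02,  0.86,  0.19,  1.34]), array([-0.49,  1.04,  0.66,  1.47, -0.41,  1.16, -0.84])]
-22 150 0.94 [-0.84  1.31  1.22  1.61 -1.25  1.6  -1.43] place [array([ 0.44,  0.74, -0.54,  2.02,  0.86,  0.19,  1.34]), array([-0.49,  1.04,  0.66,  1.47, -0.41,  1.16, -0.84])]
-22 165 0.82 [-0.62  0.99  0.61  1.54 -0.7   1.22 -1.58] place [array([ 0.44,  0.74, -0.54,  2.02,  0.86,  0.19,  1.34]), array([-0.49,  1.04,  0.66,  1.47, -0.41,  1.16, -0.84])]
```

Run:
```python
from h import *
np.set_printoptions(precision=2,suppress=True)
movel([243,575,470],max_speed=250)
goto_joints([-1.25,0.0,0,1.70,0,1.45,-0.1])
print(read_state()['eef_pos'])
goto_joints([-0.05,0.0,0,1.70,0,1.45,2.0])
s=read_state();print(s['time'],s['eef_pos'],s['ft_force'])
movep([545,-58,150],R())
s=read_state();print(s['time'],s['eef_pos'],s['qpos'],s['ft_force'])
c=camera('wrist');cv2.imwrite('pics/w1.png',c['image']);np.save('w1.npy',c,allow_pickle=True)
movep([590,-33,150],R())
c=camera('wrist');cv2.imwrite('pics/w2.png',c['image']);np.save('w2.npy',c,allow_pickle=True)
s=read_state();print(s['time'],s['eef_pos'],s['qpos'],s['ft_force'])
```

```text
[186.82 374.95 467.83]
4.6417 [417.1  -37.69 467.83] [0.46 0.16 1.31]
5.9333 [545.55 -57.83 151.09] [-0.02  0.5   0.03  1.88 -0.02  0.76  2.09] [ 0.14 -0.29  0.17]
6.3583 [590.18 -32.9  150.66] [-0.06  0.56  0.03  1.77 -0.02  0.81  2.05] [ 0.01 -0.35 -0.09]
```

View pics/w1.png

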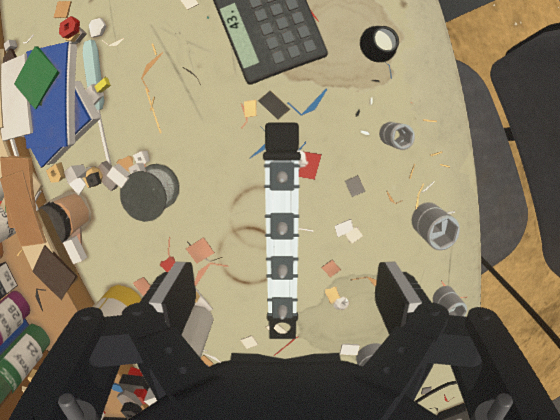

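View pics/w2.png

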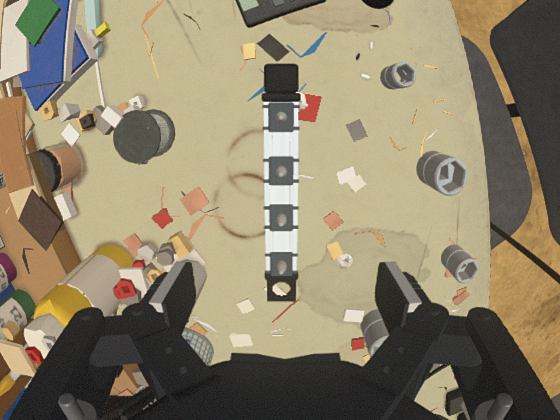

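```bash
cat >> h.py <<'E'
def wcloud(c):
    v,u=np.mgrid[0:420,0:560];o,d=fish(c,u,v)
    fwd=-c['cam_to_world'][:3,2]; s=c['range_z']/np.maximum(d@fwd,1e-6)
    return o+d*s[...,None]
E
python3 - <<'E'
from h import *
np.set_printoptions(precision=1,suppress=True)
im=[]
for n,sd in(('w1',[(281,313),(281,269),(281,228),(282,177)]),('w2',[(281,266),(281,218),(281,171),(282,116)])):
    c=np.load(n+'.npy',allow_pickle=True).item();W=wcloud(c)
    for u,v in sd:
        p=W[v-14:v+15,u-14:u+15].reshape(-1,3);ok=(p[:,2]<45)&(p[:,2]>22);q=p[ok]
        print(n,(u,v),len(q),q[:,2].max() if len(q) else '',q.mean(0) if len(q) else '','plate z',np.percentile(p[:,2],50),'bench',np.percentile(p[:,2],3))
    im.append(cv2.resize(c['image'][60:340,245:320],None,fx=3.2 if 0 else 4,fy=2.1 if 0 else 4)[:1120])
a=np.hstack(im);a=cv2.rotate(a,cv2.ROTATE_90_CLOCKWISE);cv2.imwrite('pics/wr.png',cv2.resize(a,(800,430)))
E
```

```text
w1 (281, 313) 36 28.91948974688802 [652.1  -1.6  25.2] plate z 10.244694318012705 bench -0.5473750457486404
w1 (281, 269) 45 30.165956879053397 [610.1 -24.1  25.2] plate z 10.989394820168513 bench 4.213009098979103
w1 (281, 228) 54 28.4924424897859 [572.4 -45.8  25.5] plate z 11.337383725837185 bench 4.413592447785106
w1 (282, 177) 60 29.444658689504877 [531.1 -68.4  25.5] plate z 11.379070394072926 bench 6.574457565679518
w2 (281, 266) 41 28.58175316866243 [652.2  -1.2  25.3] plate z 10.98300122834678 bench 6.687051522462923
w2 (281, 218) 56 29.132197613690664 [610.6 -24.4  25.5] plate z 11.282366599410295 bench 4.924034842214041
w2 (281, 171) 62 28.653731146880148 [572.6 -45.5  25.4] plate z 11.399490901703643 bench 6.605292383386382
w2 (282, 116) 54 28.80759907500851 [531.5 -67.6  25.6] plate z 11.48522990179174 bench 6.644192401013049
```

View pics/wr.png

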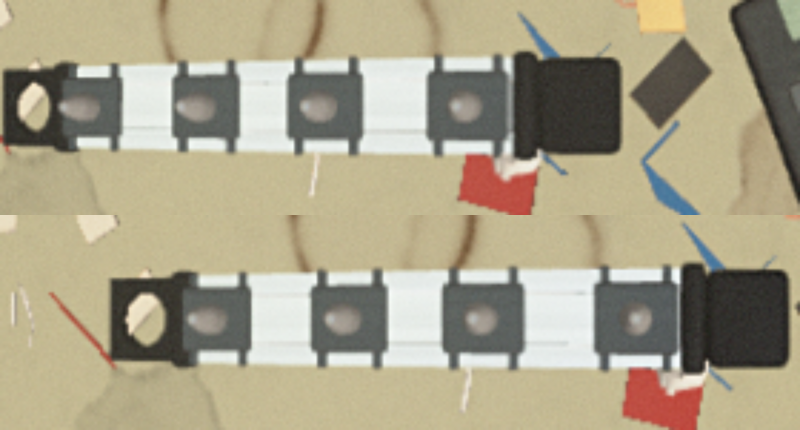

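Run:
```python
from h import *
np.set_printoptions(precision=1,suppress=True)
E0=dict(A=(449.5,2,36,11),B=(564.4,163.9,39,14),C=(499.6,83,44,17),D=(673.5,136.4,50,20))
for n in('w1','w2'):
    W=wcloud(np.load(n+'.npy',allow_pickle=True).item()).reshape(-1,3)
    for k,(x,y,h,r) in E0.items():
        q=W[(np.hypot(W[:,0]-x,W[:,1]-y)<r+8)&(abs(W[:,2]-h)<4)]
        if len(q)>15:
            (cx,cy),rr=cv2.minEnclosingCircle(q[:,:2].astype(np.float32));print(n,k,len(q),np.percentile(q[:,2],95),cx,cy,rr)
```

```text
w1 A 308 36.5842868453849 448.2685852050781 0.9580778479576111 11.207770347595215
w1 B 122 39.37769008355521 560.4815673828125 161.65159606933594 13.49606990814209
w1 C 473 44.51927213196224 499.005615234375 81.39459991455078 17.69627571105957
w2 A 319 36.52734648188098 448.72845458984375 0.8006355166435242 11.372257232666016
w2 B 277 39.506460442050994 563.7266235351562 162.30653381347656 14.418739318847656
w2 C 538 44.56514833805624 498.9970703125 81.50723266601562 17.740705490112305
w2 D 134 50.27916382431605 673.42529296875 123.95756530761719 15.823625564575195
```

```bash
cat >> h.py <<'E'
A0=np.arctan2(66.6,121.2)
SOCK=dict(A=(448.6,1.2),B=(563.8,162.8),C=(499.2,82.),D=(673.5,135.5))
CLIP=[(652.3,-.9),(610.7,-23.7),(572.4,-45.1),(531.1,-67.5)]
def st(t):
    s=read_state();print(t,'t',round(s['time'],1),'p',s['eef_pos'].round(1),'gap',round(s['finger_gap'],1),'F',s['ft_force'].round(1))
def pick(k,Q,g=6,zap=110):
    x,y=SOCK[k]
    movep([x,y,zap],Q);hit=movel([x,y,g],max_speed=120,guard=15);st('down hit=%s'%hit)
    if hit: return False
    clamp();st('clamped');movel([x,y,zap],max_speed=200);st('lift');return True
def place(i,Q,g=6,zap=110):
    x,y=CLIP[i]
    movep([x,y,zap],Q);movel([x,y,g+12+22],max_speed=150);wait(.1);st('pre')
    hit=movel([x,y,g+12.5],max_speed=40,guard=12);st('seat hit=%s'%hit);return hit
E
python3 - <<'E'
from h import *
Q=R(1,A0)
if pick('A',Q):
    c=camera('wrist');cv2.imwrite('pics/a1.png',c['image'])
    place(0,Q)
E
```

```text
down hit=False t 8.0 p [449.    1.2   6.5] gap 85.7 F [ 0.1  0.8 -0.3]
clamped t 8.6 p [448.7   1.2   6.2] gap 20.4 F [-1.8  0.6  6.8]
lift t 9.3 p [448.3   1.2 109.4] gap 20.4 F [ 0.2  0.4 -1.6]
pre t 10.9 p [652.9  -0.9  41.3] gap 19.9 F [ 0.1 -0.3  0.1]
seat hit=True t 11.4 p [652.5  -1.   18.2] gap 20.3 F [-1.9  0.5  8.8]
```

Run:
```python
from h import *
open_gripper();st('open')
x,y=CLIP[0]
movel([x,y,110],max_speed=200)
c=camera('wrist');cv2.imwrite('pics/a2.png',c['image'])
W=wcloud(c).reshape(-1,3)
q=W[(np.hypot(W[:,0]-x,W[:,1]-y)<25)&(W[:,2]>38)&(W[:,2]<60)]
print(len(q),np.percentile(q[:,2],95),cv2.minEnclosingCircle(q[:,:2].astype(np.float32)));st('')
```

```text
open t 12.1 p [651.2   1.8  17.4] gap 85.0 F [-6.1 12.8 -1.7]
628 48.159908976589264 ((651.6635131835938, -0.26067447662353516), 11.361490249633789)
 t 12.8 p [651.8  -0.9 109.2] gap 85.6 F [ 0.   0.3 -0.8]
```

View pics/a2.png

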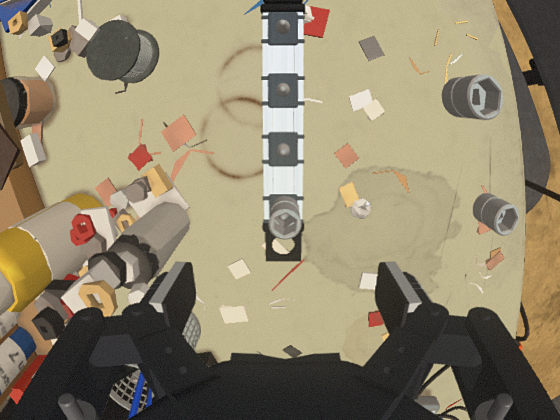

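```bash
cat >> h.py <<'E'
def off(a,phi): return -22*np.sin(phi)*np.array([np.cos(a),np.sin(a)])
E
python3 - <<'E'
import h
from h import *
ap,phi=np.radians(-30),np.radians(20)
SOCK['B']=tuple(np.array(SOCK['B'])+off(ap,phi));CLIP[1]=tuple(np.array(CLIP[1])+off(A0,phi))
np.set_printoptions(precision=2,suppress=True)
print(inverse_kinematics([*SOCK['B'],110],RL(ap,phi)),inverse_kinematics([*CLIP[1],110],RL(A0,phi)),read_state()['qpos'])
if pick('B',RL(ap,phi),g=8):
    c=camera('wrist');cv2.imwrite('pics/b1.png',c['image'])
    place(1,RL(A0,phi),g=8)
E
```

```text
[-0.38  0.76  0.2   1.6  -0.42  1.1   1.08] [-0.19  0.8   0.11  1.48  0.06  1.18  1.94] [-0.11  0.7   0.03  1.62 -0.02  0.82  2.  ]
down hit=False t 14.7 p [557.7 166.6   8.6] gap 85.2 F [ 0.5  0.1 -0.5]
clamped t 15.2 p [557.5 166.5   8.4] gap 26.2 F [-0.  -1.   6.4]
lift t 15.9 p [556.8 166.6 109.1] gap 26.3 F [ 0.2 -0.9 -0.8]
pre t 17.5 p [604.8 -27.1  43.1] gap 26.2 F [ 0.3  0.6 -1. ]
seat hit=True t 18.1 p [603.7 -27.3  20.4] gap 26.3 F [-0.8  0.9  9.3]
```

View pics/b1.png

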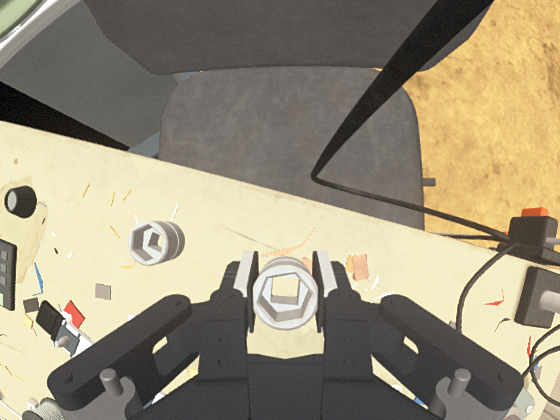

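Run:
```python
from h import *
open_gripper();st('open')
p=read_state()['eef_pos'];movel([p[0],p[1],120],max_speed=200)
movep([560,-50,150],R(1,A0))
c=camera('wrist');cv2.imwrite('pics/b2.png',c['image'])
W=wcloud(c).reshape(-1,3)
for (x,y) in CLIP[:2]:
    q=W[(np.hypot(W[:,0]-x,W[:,1]-y)<25)&(W[:,2]>38)&(W[:,2]<75)]
    t=np.percentile(q[:,2],95);q=q[q[:,2]>t-4]
    print(len(q),t,cv2.minEnclosingCircle(q[:,:2].astype(np.float32)))
st('')
```

```text
open t 18.7 p [603.4 -27.3  20. ] gap 85.0 F [ 0.3 -0.2 -0.2]
245 47.911687727664 ((651.0841674804688, 0.17836426198482513), 11.341909408569336)
414 51.15668368397189 ((610.1118774414062, -22.240365982055664), 14.086061477661133)
 t 19.9 p [560.1 -49.7 149.5] gap 85.5 F [ 0.5 -0.  -0.3]
```

View pics/b2.png

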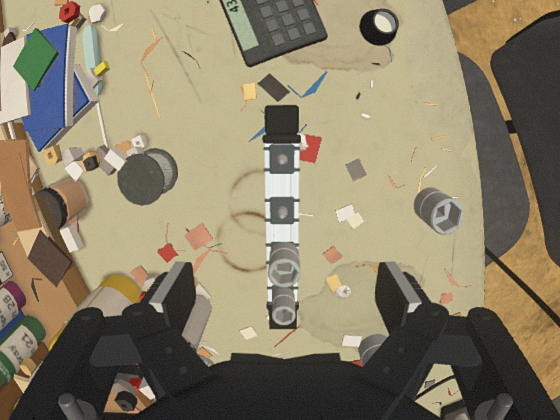

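Run:
```python
from h import *
Q=R(1,A0)
if pick('C',Q,g=8):
    place(2,Q,g=8)
```

```text
down hit=False t 21.6 p [499.6  81.9   8.6] gap 85.9 F [-0.2 -0.   0.4]
clamped t 22.1 p [499.4  82.1   8.5] gap 32.4 F [-1.8 -0.1 10.1]
lift t 22.8 p [498.8  82.  109.3] gap 32.5 F [-0.4 -0.4 -2.2]
pre t 24.1 p [573.  -44.9  43.1] gap 32.9 F [ 0.1  0.1 -1.4]
seat hit=True t 24.6 p [572.1 -45.1  20.5] gap 32.8 F [-1.5  0.  12. ]
```

Run:
```python
from h import *
Q=R(1,A0)
open_gripper();st('open')
p=read_state()['eef_pos'];movel([p[0],p[1],110],max_speed=200)
W=wcloud(camera('wrist')).reshape(-1,3)
x,y=CLIP[2];q=W[(np.hypot(W[:,0]-x,W[:,1]-y)<25)&(W[:,2]>38)&(W[:,2]<75)]
t=np.percentile(q[:,2],95);q=q[q[:,2]>t-4];print(len(q),t,cv2.minEnclosingCircle(q[:,:2].astype(np.float32)))
movep([640,60,140],Q)
SOCK['D']=(673.2,135.2)
if pick('D',Q,g=10,zap=120):
    movep([590,60,130],Q);place(3,Q,g=10)
```

```text
open t 25.2 p [571.8 -45.   20.2] gap 85.7 F [0.4 0.1 1.2]
956 56.2005122217669 ((571.1327514648438, -44.35343933105469), 17.20337677001953)
down hit=False t 27.9 p [673.7 135.3  10.8] gap 85.4 F [-0.6  0.4 -0.2]
clamped t 28.4 p [673.5 135.3  10.7] gap 38.8 F [-2.  -0.6  7.1]
lift t 29.1 p [672.5 135.1 118.9] gap 38.7 F [ 0.1 -0.  -2. ]
pre t 31.0 p [531.9 -67.3  45. ] gap 38.3 F [ 0.2 -0.8 -1.8]
seat hit=True t 31.5 p [530.8 -67.4  22.5] gap 38.5 F [-2.3  1.3 11.8]
```

Run:
```python
from h import *
Q=R(1,A0)
open_gripper();st('open')
p=read_state()['eef_pos'];movel([p[0],p[1],120],max_speed=200)
movep([545,-58,170],Q)
wc=camera('wrist');cv2.imwrite('pics/f1.png',wc['image']);Ws=[('wrist',wcloud(wc))]
goto_joints([-0.05,0.0,0,1.70,0,1.45,2.0])
for n in('top','scene'):
    c=camera(n);Ws.append((n,cloud(c)));cv2.imwrite(f'pics/f_{n}.png',c['image'])
for n,W in Ws:
  W=W.reshape(-1,3)
  for (x,y) in CLIP:
    q=W[(np.hypot(W[:,0]-x,W[:,1]-y)<24)&(W[:,2]>38)&(W[:,2]<75)]
    if len(q)<8: print(n,len(q));continue
    t=np.percentile(q[:,2],95);q=q[q[:,2]>t-4];print(n,len(q),round(t,1),cv2.minEnclosingCircle(q[:,:2].astype(np.float32)))
a=cv2.imread('pics/f_scene.png')[160:290,220:370];cv2.imwrite('pics/f_sc.png',cv2.resize(a,None,fx=4.5,fy=4.5,interpolation=cv2.INTER_CUBIC));st('')
```

```text
open t 32.0 p [530.5 -67.4  22.2] gap 85.5 F [-0.6 -0.1  0.5]
wrist 208 47.9 ((651.7158813476562, -0.5254409313201904), 11.469472885131836)
wrist 342 51.1 ((610.3876953125, -22.86013412475586), 14.637001991271973)
wrist 557 56.3 ((571.1831665039062, -44.37725830078125), 17.224334716796875)
wrist 761 62.1 ((530.5101928710938, -66.09659576416016), 20.346717834472656)
top 0
top 0
top 0
top 0
scene 38 49.5 ((651.0957641601562, 0.28354138135910034), 11.726423263549805)
scene 62 51.9 ((609.8184204101562, -20.326080322265625), 14.699480056762695)
scene 85 57.5 ((570.1556396484375, -41.435951232910156), 17.557443618774414)
scene 129 62.6 ((529.6976928710938, -64.43603515625), 20.452959060668945)
 t 34.4 p [417.1 -38.4 466.6] gap 85.6 F [-1.   0.4  0.4]
```

View pics/f_sc.png

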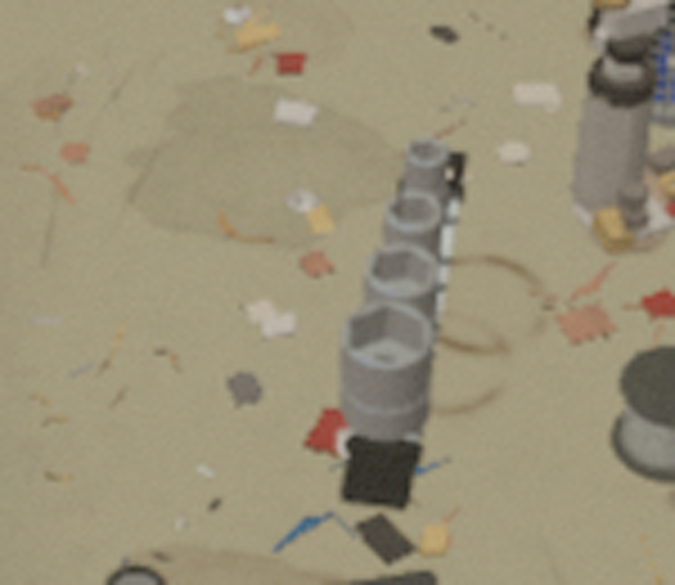

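View pics/f1.png

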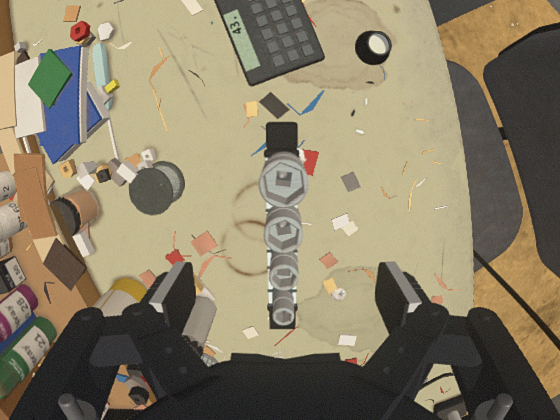

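The picture shows all four sockets upright in a row: A by the eye at (284,313), B at (284,270), C at (283,229) and D at (284,179). The measured tops are 47.9, 51.1, 56.3 and 62.1 mm, against 48, 51, 56 and 62 mm for fully seated sockets. The arm is clear, so I'm handing in.

Run:
```python
from workcell import *
print(finish_job(),read_state()['time'])
```

```text
the job is handed in; nothing more can be done
the job is handed in; nothing more can be done
```

All four sockets are on the rail, smallest to largest: A on the clip by the hanging eye, then B, C, and D at the far end. I handed the job in at about 34 s on the robot clock, with the gripper open and the arm clear of everything.

- **Seating:** the last wrist view put the socket tops at 47.9, 51.1, 56.3 and 62.1 mm. Fully seated they should be 48, 51, 56 and 62 mm, and each socket stands within about 1.5 mm of its measured stud.
- **Scene camera:** it read the tops up to 1.5 mm higher and the centres up to about 3 mm off in y, compared with the wrist view. That is close to its roughly 2 mm calibration error, and its picture shows all four sockets upright and in order.
- **Top camera:** the final check returned no points on the sockets. I took the arm to be blocking its view but did not open the picture, so that check gave nothing.
- **Contact:** when the gripper opened at the first clip, the force on the tool rose to about 14 N. I think a finger back brushed the bottle-like object beside the rail. This is well under the 40 N limit, and socket A stayed seated.
- **Socket B:** I picked and placed it with the tool leaned 20° to keep the wrist clear of the pole next to it.

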